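Mirror a row of woodwind parts into the tray

ROBOT

A 6-joint arm with a two-finger parallel gripper is mounted at the origin on the work surface. World frame = base frame: x ahead of the robot, y to its left, z up, the work surface at z = 0. Lengths are in m, angles in rad, forces in N, time in s.
With the tool pointing down it reaches from about 0.425 to 0.95 m from the base axis. Payload 3.5 kg.
Tool frame: the origin (TCP) lies midway between the tips of the shut fingers; the grasp point (between the pads) lies 19 mm behind it; z points along the fingers, y is the line along which they close (so a half turn about z gives the same grasp; the last joint's range is limited). The gripper opens to 85 mm and grips with 20 to 120 N. Pads are 22 mm wide; open, the fingers measure 114 mm over their backs; the gripper's body (76 mm by 85 mm) begins 54 mm behind the grasp point. The pads swing forward as they close: fully open they stand 13 mm farther back than shut.
Start: joints at [-1.258, 0.286, 1.577, -0, 1.279, -0.15], TCP at [0.301, -0.604, 0.231] pointing down, gripper open.
Joint ranges: [-2.77, 2.77], [-0.9, 2.22], [0.21, 2.48], [-1.53, 4.67], [0.24, 2.81], [-2.84, 2.84]. Speed limits (rad/s): [2.79, 2.79, 3.14, 3.14, 3.14, 3.14].

INTERFACE

Orientations are given as a unit quaternion [x, y, z, w].
In Python, from plant import * gives the robot as it stands.
- The arm moves only by the tool move_arm, never from a script. Its argument "moves" is a list of rows, each a list of 3 entries, a list of its own where there are three numbers: the opening, from 0 (shut) to 1 (fully open), then the shift along the tool's x, y, z in m, then the turn, a rotation vector about the tool's x, y, z in rad. A call has exactly 10 rows; each row shifts and turns the commanded pose from where the row before left it, along the tool's axes as they then stand; what a row does not reach is not made up. A row lasts 1/12 s, in which the tool goes at most 41.7 mm and 7.16 degrees, less where a joint would pass 70% of its speed; a pose out of reach is approached as far as the arm can. A call is refused whole if a number of a shift passes 0.0417 or a number of a turn 0.125, either way. A call with a gripper value outside its range is refused whole. The fingers move at their own pace and stop on an object; "grip_force" is the grip in N (left out, the last holds). Time passes only in rows, so rows that do not move let the fingers close, or fill a call up. It gives the time, the measured TCP pose, the force, the opening and the grip force at its end, in the units of the state.
- get_state(): the state, without advancing time (a new reading comes with each control period).
- read_camera(name): name is "scene" or "top" or "wrist"; returns the picture (480x640x3 uint8, red, green, blue); there is no depth.
- camera_params(name): a dict with "fx", "fy", "cx", "cy" (pixels), "rvec" (rotation vector, rad) and "tvec" (3), from world to camera coordinates, as OpenCV has them; the wrist camera has in their place "tool_from_camera" (4x4, takes a point from camera to tool coordinates, whose origin is the TCP and whose axes are the flange's). Camera axes: x right, y down, z forward; pixel columns grow to the right and rows downward; lengths in m; the calibration is good to about 2 mm. A picture is of the moment at which its call begins: read the wrist's pose just before it. camera_params takes no time and is no camera call.
- sign_off(): hands the job in; it is judged then, once.
The state is a dict: "time": time; "qpos": joint angles; "dq": joint speeds; "joint_efforts": joint torques, N m; "eef_pos": TCP position; "tcp_rot": TCP orientation; "contact_force": force on the tool from outside, world axes, zero at the start; "wrist_torque": the same for the moment, N m; "opening": opening from 0.0 (shut) to 1.0 (fully open); "finger_force": force on a finger pad.
Only numpy, scipy, OpenCV 4.12 (cv2) and the standard library are available. Lean on these libraries where they do the work, as an engineer would, in place of code of your own. Each camera call takes 0.05 s, during which the arm holds its last target. There are 200 camera calls.

TASK

Four woodwind parts stand in a row on single wooden stands. Move them all into the four compartments of the pale wooden tray in reverse order: the part that stood at the left-hand end of the row (seen from the robot) goes into the right-hand end compartment, the second from the left into the second from the right, and so on. Set each part down upright in its own compartment, without dropping it.

Things in the scene. Friction and masses are not known exactly. Their poses are not given: they have to be found in the camera images.
- foot_joint: Flute foot joint, a slim silver tube, 100 mm tall, 21 mm across, on a 26 mm wide socket ring (lowest 22 mm); two small round key cups stick out 15 mm from the axis on its +x side, up to 56 mm height; the top 3.5 mm is 23 mm across. Plain tube to grip from 60 to 95 mm height. About 90 g. Stands upright at the start; origin at the centre of its underside, z up along its axis, turned any way round.
- barrel: Clarinet barrel: short, thick black tube, 66 mm tall, 33 mm across, with a 36 mm wide silver ring, 7 mm high, at each end. Grip between the rings. About 70 g. Stands upright at the start; origin at the centre of its underside, z up along its axis, turned any way round.
- mouthpiece: Saxophone mouthpiece, black, beak up: 27 mm across from 28 to 62 mm height, tapering from there to a 9 mm tip at 90 mm; a brass ligature 31 mm across from 8 to 28 mm height (its screws reach 22 mm from the axis); pale reed on one side. Grip between ligature and taper. About 60 g. Stands upright at the start; origin at the centre of its underside, z up along its axis, turned any way round.
- bell: Oboe bell of dark wood, wide end down: 100 mm tall, 46 mm across at the foot, narrowing to a straight neck 27 mm across from 55 to 100 mm height (29 mm wide silver ring round the top 6 mm). Grip the neck. About 80 g. Stands upright at the start; origin at the centre of its underside, z up along its axis, turned any way round.
- runner: Fixed thin dark wooden board, 82 x 400 x 4 mm, under the four stands; the row runs along its y axis. Origin on the table, under the middle of the row of stands; the stands are at y = +114, +38, -38, -114 mm. The board reaches from y = -155 to +245 mm; a small pad tin stands on its spare +y end. x points away from the robot and y to the robot's left, within 0.12 rad. The runner may lie nearer the robot than the tray or beyond it.
- tray: Fixed open tray of pale wood, 82 x 310 mm, 18 mm high, with blue lining and four square compartments in a row along its y axis, 70 x 70 mm inside, centred at y = +114, +38, -38, -114 mm (x = 0). Floor 6 mm thick, so a part's foot comes to z = 6 mm; walls and partitions 6 mm thick, 12 mm above the floor. Origin under its centre, on the table; x points away from the robot and y to the robot's left, within 0.12 rad. Empty at the start.
- stand1: Fixed square wooden stand with a grey felt disc, 64 x 64 x 15 mm, on the runner; the foot joint starts on it, within 6 mm of its middle. Origin at the centre of its underside, 4 mm above the table. Which of the four places in the row it has varies.
- stand2: Fixed square wooden stand with a grey felt disc, 64 x 64 x 15 mm, on the runner; the barrel starts on it, within 6 mm of its middle. Origin at the centre of its underside, 4 mm above the table. Which of the four places in the row it has varies.
- stand3: Fixed square wooden stand with a grey felt disc, 64 x 64 x 15 mm, on the runner; the mouthpiece starts on it, within 6 mm of its middle. Origin at the centre of its underside, 4 mm above the table. Which of the four places in the row it has varies.
- stand4: Fixed square wooden stand with a grey felt disc, 64 x 64 x 15 mm, on the runner; the bell starts on it, within 6 mm of its middle. Origin at the centre of its underside, 4 mm above the table. Which of the four places in the row it has varies.
There are look-alikes about, which are no part of the job. Leave any green or red look-alike of the stand2 alone.

How it is judged:
By the outcome, as a careful person would: the job done as asked, in the order asked, and still so for the second after the job is handed in, with the robot touching nothing.
It also fails if it takes over 112 s, if anything falls off the work surface, if the arm or the gripper's body presses on something with over 40 N, if the wrist force passes 120 N, or if a joint passes its speed limit or range.

## Working session

There is one attempt and no reset: what is moved stays moved. The work goes in short steps, Python scripts to look and compute and a tool call to move; the robot and the scene stay as the last step left them, time stands still between calls to the robot, and variables do not carry over. Pictures are saved under pics/ and viewed, at most 14 in all, crops included, and the job is handed in when it is done.

Besides the shell and the picture viewer there is one more tool, called after ">>>" in YAML: its name, and indented under it one key for each argument. move_arm: Moves the arm, as the interface text tells. Its arguments: {"type":"object","properties":{"moves":{"type":"array"},"grip_force":{"type":"number"}},"required":["moves"]}

```bash
mkdir -p pics; ls
python3 - <<'E'
from plant import *
import cv2,numpy as np
for n in("scene","top"):
    im=read_camera(n); cv2.imwrite(f"pics/{n}0.png",im[...,::-1])
    p=camera_params(n); R=cv2.Rodrigues(np.array(p["rvec"]))[0]; print(n,p["fx"],p["cx"],p["cy"],(-R.T@np.array(p["tvec"])).round(3),R.round(2).tolist())
print(camera_params("wrist")); print(get_state())
E
```

```text
pics
scene 454.0661750218693 315.97852764185245 240.35591813835816 [ 1.054 -0.006  0.736] [[0.1, 0.99, 0.01], [0.81, -0.08, -0.59], [-0.58, 0.07, -0.81]]
top 483.63258414902185 318.59862268307455 237.3090766822478 [0.51  0.038 1.013] [[0.02, -1.0, 0.02], [-1.0, -0.02, -0.05], [0.05, -0.02, -1.0]]
{'fx': 368.6076485837574, 'fy': 368.6076485837574, 'cx': 322.16788850278283, 'cy': 238.76962777922864, 'tool_from_camera': array([[ 3.53157506e-04, -9.58276735e-01, -2.85841868e-01,
         7.19235630e-02],
       [ 9.99999792e-01,  1.84109520e-04,  6.18277385e-04,
         1.76368396e-03],
       [-5.39854625e-04, -2.85842027e-01,  9.58276601e-01,
        -1.43117322e-01],
       [ 0.00000000e+00,  0.00000000e+00,  0.00000000e+00,
         1.00000000e+00]])}
{'time': 0.1, 'qpos': array([-1.25799362e+00,  2.87139234e-01,  1.57806798e+00,  1.83333675e-05,
        1.27861260e+00, -1.50033055e-01]), 'dq': array([-0.00085172, -0.00166053, -0.00393948,  0.00051889,  0.00034958,
       -0.00110823]), 'joint_efforts': array([ 3.75374066e-04, -4.07297230e+01, -2.93699938e+01, -1.28555530e-04,
        3.42167405e-03, -7.09174159e-06]), 'eef_pos': array([ 0.30119888, -0.6033889 ,  0.23002382]), 'tcp_rot': array([ 9.73342176e-01,  2.29355113e-01, -8.17822604e-05, -1.11060684e-03]), 'contact_force': array([-0.15006479, -0.05556725,  0.05315197]), 'wrist_torque': array([-0.01761014,  0.0236079 , -0.03766236]), 'finger_force': 0.0, 'opening': 1.0005925828578859}
```

View pics/top0.png

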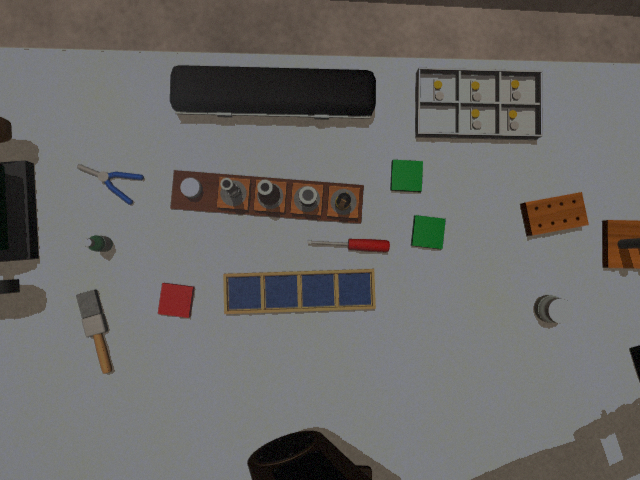

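View pics/scene0.png

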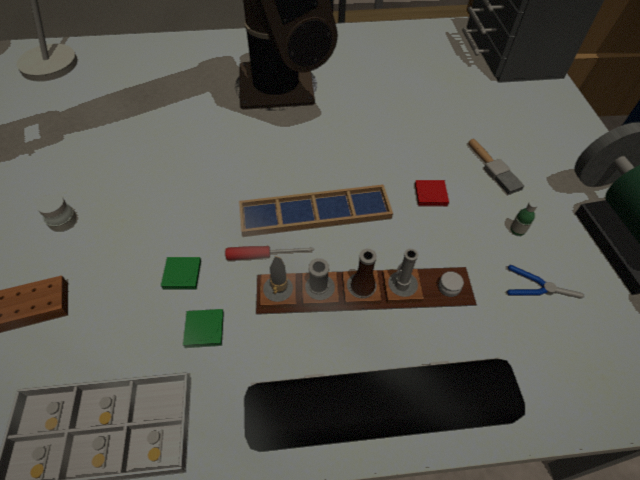

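The top view shows the row from the robot's left: foot joint (230,190), bell (267,190), barrel (308,196), mouthpiece (343,201). The pad tin is at (190,187) and the tray at (300,291). The green and red squares at (407,176), (429,232) and (176,300) are look-alikes: there is no felt or part on them and they are off the runner. Next is an enlarged crop for the corners.

Run:
```python
import cv2
im=cv2.imread("pics/top0.png")[160:325,165:395]
im=cv2.convertScaleAbs(im,alpha=1.6)
cv2.imwrite("pics/top0c.png",cv2.resize(im,None,fx=3.4,fy=3.4,interpolation=cv2.INTER_CUBIC))
```

```text
(no output)
```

View pics/top0c.png

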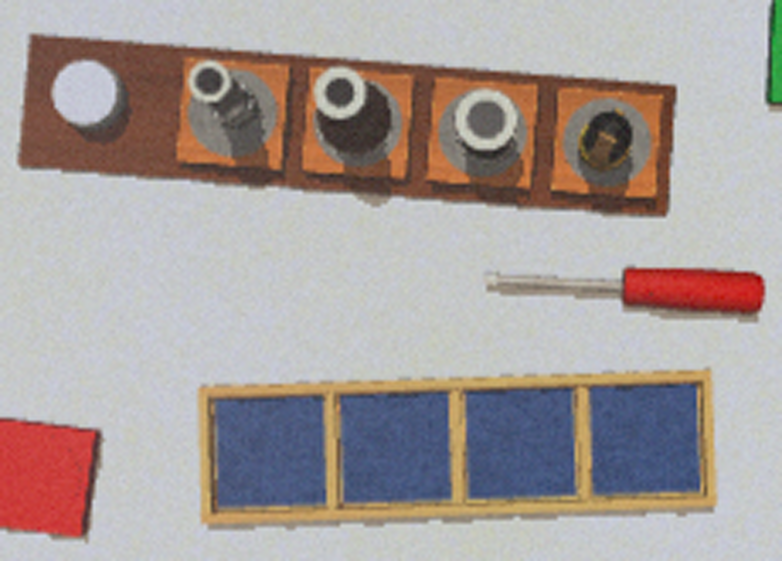

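```bash
cat > h.py <<'E'
from plant import *
import cv2,numpy as np
from scipy.spatial.transform import Rotation as Rt
def cam(n,st=None):
    p=camera_params(n); K=np.array([[p["fx"],0,p["cx"]],[0,p["fy"],p["cy"]],[0,0,1]])
    if n=="wrist":
        T=np.eye(4);T[:3,:3]=Rt.from_quat(st["tcp_rot"]).as_matrix();T[:3,3]=st["eef_pos"]
        C=T@p["tool_from_camera"]; return K,C[:3,:3],C[:3,3]
    R=cv2.Rodrigues(np.array(p["rvec"]))[0]; return K,R.T,-R.T@np.array(p["tvec"])
def ray(n,uv,z,st=None):
    K,R,c=cam(n,st); d=R@np.linalg.solve(K,[*uv,1]); return c+d*(z-c[2])/d[2]
def proj(n,X,st=None):
    K,R,c=cam(n,st); q=K@(R.T@(np.asarray(X)-c)); return q[:2]/q[2]
def go(x,y,z,yaw,st=None):
    "shift in tool axes and turn about tool z, from the measured pose; yaw = direction of tool x"
    st=st or get_state(); R=Rt.from_quat(st["tcp_rot"]).as_matrix()
    s=R.T@(np.array([x,y,z])-st["eef_pos"]); cur=np.arctan2(R[1,0],R[0,0])
    tgt=np.array([[np.cos(yaw),np.sin(yaw),0],[np.sin(yaw),-np.cos(yaw),0],[0,0,-1]])
    rv=Rt.from_matrix(R.T@tgt).as_rotvec()
    print("pos",st["eef_pos"].round(4),"yaw",cur.round(3),"shift",s.round(4),"turn",rv.round(3),"t",round(st["time"],2),"open",round(st["opening"],3))
E
python3 - <<'E'
from h import *
f=lambda u,v:(165+u/3.4-.35,160+v/3.4-.35)
def rect(cs,z,n):
    P=np.array([ray("top",f(*c),z)[:2] for c in cs]); c=P.mean(0)
    d=(P[0]+P[3]-P[1]-P[2]); a=np.arctan2(-d[0],d[1]); print(n,P.round(3).tolist(),c.round(4),"yaw",a.round(4),np.linalg.norm(d)/2); return c,a
tc,ta=rect([(199,388),(712,372),(716,508),(203,523)],.018,"tray")
rc,ra=rect([(32,36),(676,85),(666,215),(20,167)],.004,"runner")
ax=lambda a:np.array([-np.sin(a),np.cos(a)])
for k,y in enumerate((.114,.038,-.038,-.114)):
    print(y,"tray",(tc+ax(ta)*y).round(4),"stand",(rc+ax(ra)*(y-.045)).round(4))
for n,c,z in(("foot",(211,83),.119),("bell",(341,92),.119),("barrel",(486,121),.085),("mp",(605,137),.047)): print(n,ray("top",f(*c),z).round(4))
go(.6,0,.3,0)
E
```

```text
tray [[0.484, 0.215], [0.498, -0.094], [0.417, -0.098], [0.403, 0.21]] [0.4504 0.0583] yaw 0.0463 0.3087552279930773
runner [[0.697, 0.326], [0.675, -0.072], [0.594, -0.067], [0.616, 0.33]] [0.6458 0.1294] yaw -0.0559 0.3978206215648844
0.114 tray [0.4451 0.1722] stand [0.6497 0.1983]
0.038 tray [0.4486 0.0963] stand [0.6454 0.1224]
-0.038 tray [0.4521 0.0203] stand [0.6412 0.0466]
-0.114 tray [ 0.4556 -0.0556] stand [ 0.6369 -0.0293]
foot [0.6522 0.1949 0.119 ]
bell [0.6487 0.124  0.119 ]
barrel [0.6391 0.0448 0.085 ]
mp [ 0.6363 -0.0254  0.047 ]
pos [ 0.3012 -0.6034  0.23  ] yaw 0.463 shift [ 0.5368 -0.4067 -0.0689] turn [-0.002  0.     0.463] t 0.1 open 1.001
```

The enlarged crop confirms the order foot joint, bell, barrel, mouthpiece. The measured runner and tray sizes match the given ones to about 2 mm. I'll turn the tool so the fingers close across the row, then go over the foot joint.

>>> move_arm:
  moves:
    - [1,[0,0,0],[0,0,-0.117]]
    - [1,[0,0,0],[0,0,-0.117]]
    - [1,[0,0,0],[0,0,-0.117]]
    - [1,[0,0,0],[0,0,-0.117]]
    - [1,[0,0,0],[0,0,-0.117]]
    - [1,[0,0,0],[0,0,-0.117]]
    - [1,[0,0,0],[0,0,-0.117]]
    - [1,[0,0,0],[0,0,-0.117]]
    - [1,[0,0,0],[0,0,-0.117]]
    - [1,[0,0,0],[0,0,0]]
  grip_force: 30

```text
time: 0.93
eef_pos: [0.3013, -0.6036, 0.2305]
tcp_rot: [0.726, 0.688, 0.0, -0.001]
contact_force: [0.6, 0.6, -0.9]
opening: 1.002
finger_force: 0.0
```

>>> move_arm:
  moves:
    - [1,[0.036,0.0135,0],[0,0,0]]
    - [1,[0.036,0.0135,0],[0,0,0]]
    - [1,[0.036,0.0135,0],[0,0,0]]
    - [1,[0.036,0.0135,0],[0,0,0]]
    - [1,[0.036,0.0135,0],[0,0,0]]
    - [1,[0.036,0.0135,0],[0,0,0]]
    - [1,[0.036,0.0135,0],[0,0,0]]
    - [1,[0.036,0.0135,0],[0,0,0]]
    - [1,[0.036,0.0135,0],[0,0,0]]
    - [1,[0.036,0.0135,0],[0,0,0]]

```text
time: 1.77
eef_pos: [0.4562, -0.25, 0.2312]
tcp_rot: [0.728, 0.686, 0.0, -0.0]
contact_force: [0.7, -0.6, -0.3]
opening: 1.002
finger_force: 0.0
```

>>> move_arm:
  moves:
    - [1,[0.036,0.0135,0],[0,0,0]]
    - [1,[0.036,0.0135,0],[0,0,0]]
    - [1,[0.036,0.0135,0],[0,0,0]]
    - [1,[0.036,0.0135,0],[0,0,0]]
    - [1,[0.036,0.0135,0],[0,0,0]]
    - [1,[0.036,0.0135,0],[0,0,0]]
    - [1,[0.036,0.0135,0],[0,0,0]]
    - [1,[0.036,0.0135,0],[0,0,0]]
    - [1,[0.036,0.0135,0],[0,0,0]]
    - [1,[0,0,0],[0,0,0]]

```text
time: 2.6
eef_pos: [0.5962, 0.0705, 0.231]
tcp_rot: [0.726, 0.688, 0.001, -0.001]
contact_force: [-0.3, -0.2, 0.3]
opening: 1.001
finger_force: 0.0
```

Run:
```python
from h import *
st=get_state(); im=read_camera("wrist"); cv2.imwrite("pics/w1.png",im[...,::-1])
go(.6522,.1949,.23,1.515,st)
for n,X in(("foot",(.6522,.1949,.119)),("bell",(.6487,.124,.119)),("barrel",(.6391,.0448,.085)),("mplig",(.6363,-.0254,.047))): print(n,proj("wrist",X,st).round(0))
```

```text
pos [0.5962 0.0705 0.231 ] yaw 1.518 shift [0.1272 0.0493 0.0013] turn [ 0.    -0.003  0.003] t 2.6 open 1.001
foot [401.  34.]
bell [395. 152.]
barrel [375. 248.]
mplig [368. 305.]
```

View pics/w1.png

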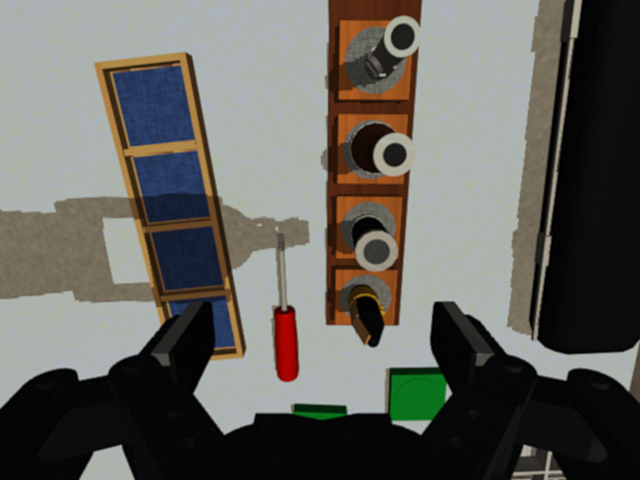

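The wrist view has foot joint (402,36), bell (394,155), barrel (376,251) and mouthpiece (367,300), all within 3 px of prediction. Next I'll go over the foot joint and down.

>>> move_arm:
  moves:
    - [1,[0.0315,0.0123,0],[0,0,0]]
    - [1,[0.0315,0.0123,0],[0,0,0]]
    - [1,[0.0315,0.0123,0],[0,0,0]]
    - [1,[0.0315,0.0123,0],[0,0,0]]
    - [1,[0,0,0],[0,0,0]]
    - [1,[0,0,0.02],[0,0,0]]
    - [1,[0,0,0.02],[0,0,0]]
    - [1,[0,0,0.02],[0,0,0]]
    - [1,[0,0,0.02],[0,0,0]]
    - [1,[0,0,0],[0,0,0]]

```text
time: 3.48
eef_pos: [0.6478, 0.1859, 0.1454]
tcp_rot: [0.727, 0.686, -0.004, -0.003]
contact_force: [-0.8, -0.5, -0.8]
opening: 0.998
finger_force: 0.0
```

Run:
```python
from h import *
st=get_state(); im=read_camera("wrist"); cv2.imwrite("pics/w2.png",im[...,::-1])
go(.6522,.1942,.078,1.515,st)
print(proj("wrist",(.6522,.1949,.119),st).round(0))
```

```text
pos [0.6478 0.1859 0.1454] yaw 1.513 shift [0.0087 0.0046 0.0674] turn [-0.01   0.003 -0.002] t 3.48 open 0.998
[330. 260.]
```

View pics/w2.png

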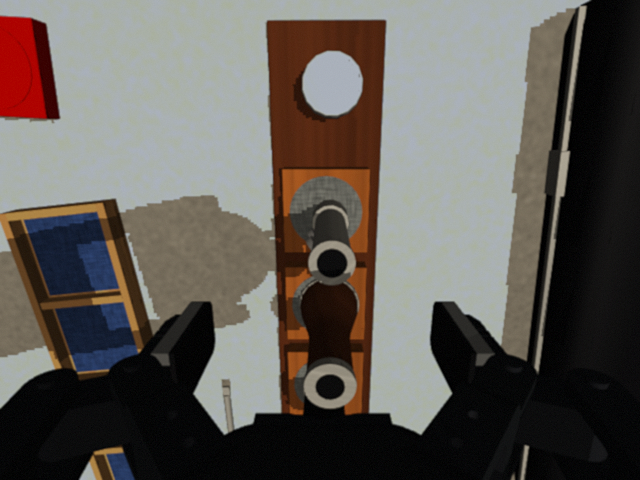

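The foot joint top is at (331,262), against a prediction of (330,260). I'll correct by the remaining offset and descend.

>>> move_arm:
  moves:
    - [1,[0.0087,0.0046,0],[0.005,0,0]]
    - [1,[0,0,0],[0,0,0]]
    - [1,[0,0,0.012],[0,0,0]]
    - [1,[0,0,0.012],[0,0,0]]
    - [1,[0,0,0.012],[0,0,0]]
    - [1,[0,0,0.012],[0,0,0]]
    - [1,[0,0,0.008],[0,0,0]]
    - [1,[0,0,0],[0,0,0]]
    - [1,[0,0,0],[0,0,0]]
    - [1,[0,0,0],[0,0,0]]

```text
time: 4.37
eef_pos: [0.6563, 0.1965, 0.0956]
tcp_rot: [0.726, 0.687, -0.001, -0.002]
contact_force: [0.5, -0.3, 0.6]
opening: 1.003
finger_force: 0.0
```

Run:
```python
from h import *
go(.6522,.1942,.078,1.515)
```

```text
pos [0.6563 0.1965 0.0956] yaw 1.516 shift [-0.0025 -0.0039  0.0176] turn [-0.004 -0.     0.001] t 4.37 open 1.003
```

>>> move_arm:
  moves:
    - [1,[-0.0025,-0.004,0.0],[0,0,0]]
    - [1,[0,0,0.006],[0,0,0]]
    - [1,[0,0,0.006],[0,0,0]]
    - [1,[0,0,0.0055],[0,0,0]]
    - [1,[0,0,0],[0,0,0]]
    - [1,[0,0,0],[0,0,0]]
    - [0.15,[0,0,0],[0,0,0]]
    - [0.1,[0,0,0],[0,0,0]]
    - [0.05,[0,0,0],[0,0,0]]
    - [0,[0,0,0],[0,0,0]]

```text
time: 5.2
eef_pos: [0.6519, 0.1942, 0.0782]
tcp_rot: [0.726, 0.687, -0.001, -0.002]
contact_force: [0.9, -0.3, -0.3]
opening: 0.458
finger_force: 0.0
```

>>> move_arm:
  moves:
    - [0,[0,0,0],[0,0,0]]
    - [0,[0,0,0],[0,0,0]]
    - [0,[0,0,0],[0,0,0]]
    - [0,[0,0,0],[0,0,0]]
    - [0,[0,0,0],[0,0,0]]
    - [0,[0,0,0],[0,0,0]]
    - [0,[0,0,0],[0,0,0]]
    - [0,[0,0,0],[0,0,0]]
    - [0,[0,0,0],[0,0,0]]
    - [0,[0,0,0],[0,0,0]]

```text
time: 6.03
eef_pos: [0.6519, 0.1942, 0.0781]
tcp_rot: [0.726, 0.687, -0.002, -0.002]
contact_force: [0.7, -0.8, 1.6]
opening: 0.239
finger_force: 29.5
```

Gripped: opening 0.239, about 20 mm, with 29.5 N. Lift and carry to the right-hand end compartment.

>>> move_arm:
  moves:
    - [0,[0,0,-0.015],[0,0,0]]
    - [0,[0,0,-0.025],[0,0,0]]
    - [0,[0,0,-0.035],[0,0,0]]
    - [0,[0,0,-0.035],[0,0,0]]
    - [0,[0,0,-0.015],[0,0,0]]
    - [0,[-0.01,-0.02,0],[0,0,0]]
    - [0,[-0.02,-0.03,0],[0,0,0]]
    - [0,[-0.025,-0.03,0],[0,0,0]]
    - [0,[-0.03,-0.025,0],[0,0,0]]
    - [0,[-0.03,-0.025,0],[0,0,0]]

```text
time: 6.87
eef_pos: [0.514, 0.086, 0.2026]
tcp_rot: [0.726, 0.688, -0.002, -0.002]
contact_force: [0.4, -0.2, -0.0]
opening: 0.234
finger_force: 29.6
```

>>> move_arm:
  moves:
    - [0,[-0.03,-0.02,0],[0,0,0]]
    - [0,[-0.03,-0.02,0],[0,0,0]]
    - [0,[-0.03,-0.01,0],[0,0,0]]
    - [0,[-0.025,0,0],[0,0,0]]
    - [0,[-0.02,0,0],[0,0,0]]
    - [0,[-0.01,0,0],[0,0,-0.05]]
    - [0,[0,0,0],[0,0,-0.05]]
    - [0,[0,0,0],[0,0,0]]
    - [0,[0,0,0],[0,0,0]]
    - [0,[0,0,0],[0,0,0]]

```text
time: 7.7
eef_pos: [0.458, -0.0552, 0.2035]
tcp_rot: [0.691, 0.723, -0.002, -0.002]
contact_force: [-0.1, 0.1, -1.2]
opening: 0.238
finger_force: 29.7
```

Run:
```python
from h import *
st=get_state(); im=read_camera("wrist"); cv2.imwrite("pics/w3.png",im[...,::-1])
go(.4556,-.0556,.066,1.617,st)
for y in(.038,-.038,-.114,-.155):
    print(y,proj("wrist",(.4504-np.sin(.0463)*y,.0583+np.cos(.0463)*y,.006),st).round(0))
```

```text
pos [ 0.458  -0.0552  0.2035] yaw 1.615 shift [-0.0004 -0.0017  0.1375] turn [-0.006 -0.001 -0.002] t 7.7 open 0.238
0.038 [320.  26.]
-0.038 [321. 123.]
-0.114 [321. 208.]
-0.155 [321. 249.]
```

View pics/w3.png

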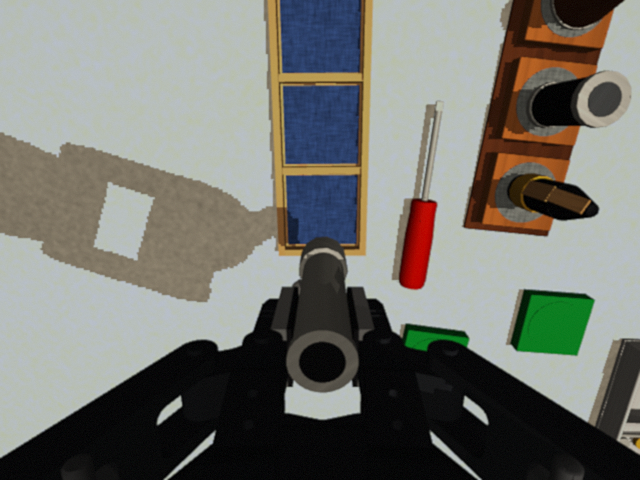

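The right-hand end compartment is centred at (321,209), against a prediction of (321,208). The foot joint hangs straight, so I'll lower it.

>>> move_arm:
  moves:
    - [0,[0,-0.0017,0.015],[-0.004,0,0]]
    - [0,[0,0,0.025],[0,0,0]]
    - [0,[0,0,0.03],[0,0,0]]
    - [0,[0,0,0.025],[0,0,0]]
    - [0,[0,0,0.015],[0,0,0]]
    - [0,[0,0,0.012],[0,0,0]]
    - [0,[0,0,0.008],[0,0,0]]
    - [0,[0,0,0],[0,0,0]]
    - [0,[0,0,0],[0,0,0]]
    - [0,[0,0,0],[0,0,0]]

```text
time: 8.58
eef_pos: [0.4573, -0.0557, 0.0748]
tcp_rot: [0.691, 0.723, 0.0, 0.0]
contact_force: [0.1, 0.5, -0.1]
opening: 0.235
finger_force: 29.7
```

>>> move_arm:
  moves:
    - [0,[0,0,0.002],[0,0,0]]
    - [0,[0,0,0.002],[0,0,0]]
    - [0,[0,0,0.002],[0,0,0]]
    - [0,[0,0,0],[0,0,0]]
    - [0,[0,0,0],[0,0,0]]
    - [0,[0,0,0],[0,0,0]]
    - [0,[0,0,0],[0,0,0]]
    - [0,[0,0,0],[0,0,0]]
    - [0,[0,0,0],[0,0,0]]
    - [0,[0,0,0],[0,0,0]]

```text
time: 9.42
eef_pos: [0.4565, -0.0556, 0.0678]
tcp_rot: [0.691, 0.723, -0.0, -0.0]
contact_force: [0.4, -0.7, -1.3]
opening: 0.237
finger_force: 29.7
```

>>> move_arm:
  moves:
    - [0,[0,0,0.001],[0,0,0]]
    - [0,[0,0,0.001],[0,0,0]]
    - [0,[0,0,0.001],[0,0,0]]
    - [0,[0,0,0],[0,0,0]]
    - [0,[0,0,0],[0,0,0]]
    - [0,[0,0,0],[0,0,0]]
    - [0,[0,0,0],[0,0,0]]
    - [0,[0,0,0],[0,0,0]]
    - [0,[0,0,0],[0,0,0]]
    - [0,[0,0,0],[0,0,0]]

```text
time: 10.25
eef_pos: [0.4566, -0.0557, 0.065]
tcp_rot: [0.691, 0.723, -0.0, -0.0]
contact_force: [-0.9, -0.8, 3.6]
opening: 0.239
finger_force: 29.8
```

Contact shows 3.6 N at the expected height, so the part is seated. Release, rise, and move to the bell.

>>> move_arm:
  moves:
    - [0.3,[0,0,0],[0,0,0]]
    - [0.4,[0,0,0],[0,0,0]]
    - [0.6,[0,0,0],[0,0,0]]
    - [0.8,[0,0,0],[0,0,0]]
    - [1,[0,0,0],[0,0,0]]
    - [1,[0,0,-0.015],[0,0,0]]
    - [1,[0,0,-0.03],[0,0,0]]
    - [1,[0,0,-0.035],[0,0,0]]
    - [1,[0,0,-0.035],[0,0,0]]
    - [1,[0,0,-0.025],[0,0,0]]

```text
time: 11.08
eef_pos: [0.4574, -0.0559, 0.208]
tcp_rot: [0.691, 0.723, 0.001, 0.001]
contact_force: [1.1, -0.6, -0.5]
opening: 0.999
finger_force: 0.0
```

>>> move_arm:
  moves:
    - [1,[0.017,0.02,0],[0,0,0]]
    - [1,[0.022,0.026,0],[0,0,0]]
    - [1,[0.025,0.03,0],[0,0,0]]
    - [1,[0.025,0.03,0],[0,0,0]]
    - [1,[0.025,0.03,0],[0,0,0]]
    - [1,[0.025,0.03,0],[0,0,0.05]]
    - [1,[0.018,0.022,0],[0,0,0.05]]
    - [1,[0.012,0.012,0],[0,0,0]]
    - [1,[0,0,0],[0,0,0]]
    - [1,[0,0,0],[0,0,0]]

```text
time: 11.92
eef_pos: [0.6508, 0.1203, 0.2038]
tcp_rot: [0.726, 0.688, -0.001, -0.001]
contact_force: [0.1, 0.4, -0.1]
opening: 1.006
finger_force: 0.0
```

Run:
```python
from h import *
st=get_state(); im=read_camera("wrist"); cv2.imwrite("pics/w4.png",im[...,::-1])
go(.6487,.1232,.076,1.515,st)
print(proj("wrist",(.6487,.1232,.119),st).round(0),proj("wrist",(.6391,.0448,.085),st).round(0))
```

```text
pos [0.6508 0.1203 0.2038] yaw 1.517 shift [ 0.0027 -0.0019  0.1278] turn [-0.002  0.     0.002] t 11.92 open 1.006
[319. 239.] [313. 321.]
```

View pics/w4.png

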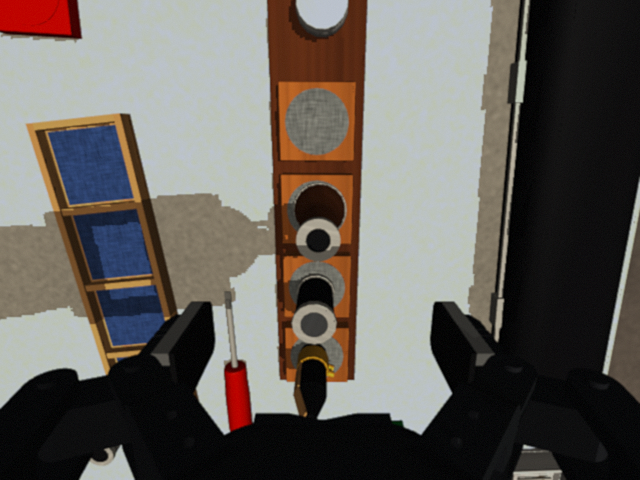

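The bell top is at (318,239), on prediction, and the barrel is at (314,323). The foot joint's ring shows at (102,455), still standing in its compartment. Descend on the bell.

>>> move_arm:
  moves:
    - [1,[0.0027,-0.0019,0.012],[0,0,0]]
    - [1,[0,0,0.02],[0,0,0]]
    - [1,[0,0,0.025],[0,0,0]]
    - [1,[0,0,0.025],[0,0,0]]
    - [1,[0,0,0.02],[0,0,0]]
    - [1,[0,0,0.015],[0,0,0]]
    - [1,[0,0,0.01],[0,0,0]]
    - [1,[0,0,0],[0,0,0]]
    - [1,[0,0,0],[0,0,0]]
    - [0.6,[0,0,0],[0,0,0]]

```text
time: 12.8
eef_pos: [0.6501, 0.1227, 0.0793]
tcp_rot: [0.726, 0.687, 0.001, 0.0]
contact_force: [0.8, 0.2, 0.9]
opening: 0.884
finger_force: 0.0
```

>>> move_arm:
  moves:
    - [0.4,[0,0,0],[0,0,0]]
    - [0.2,[0,0,0],[0,0,0]]
    - [0,[0,0,0],[0,0,0]]
    - [0,[0,0,0],[0,0,0]]
    - [0,[0,0,0],[0,0,0]]
    - [0,[0,0,0],[0,0,0]]
    - [0,[0,0,0],[0,0,0]]
    - [0,[0,0,0],[0,0,0]]
    - [0,[0,0,0],[0,0,0]]
    - [0,[0,0,0],[0,0,0]]

```text
time: 13.63
eef_pos: [0.6495, 0.1228, 0.0783]
tcp_rot: [0.726, 0.687, 0.0, -0.0]
contact_force: [0.1, -0.8, 4.1]
opening: 0.3
finger_force: 31.9
```

Run:
```python
from h import *
go(.4521,.0203,.2,1.617)
go(.6487,.1232,.076,1.515)
```

```text
pos [0.6495 0.1228 0.0783] yaw 1.516 shift [-0.1131 -0.1914 -0.1217] turn [ 0.    -0.001 -0.101] t 13.63 open 0.3
pos [0.6495 0.1228 0.0783] yaw 1.516 shift [ 0.0004 -0.0008  0.0023] turn [ 0.    -0.001  0.001] t 13.63 open 0.3
```

Bell gripped. Lift and carry to the second compartment from the right.

>>> move_arm:
  moves:
    - [0,[0,0,-0.015],[0,0,0]]
    - [0,[0,0,-0.025],[0,0,0]]
    - [0,[0,0,-0.035],[0,0,0]]
    - [0,[0,0,-0.03],[0,0,0]]
    - [0,[0,0,-0.015],[0,0,0]]
    - [0,[-0.005,-0.015,0],[0,0,0]]
    - [0,[-0.015,-0.025,0],[0,0,0]]
    - [0,[-0.018,-0.03,0],[0,0,0]]
    - [0,[-0.02,-0.033,0],[0,0,0]]
    - [0,[-0.02,-0.033,0],[0,0,0]]

```text
time: 14.47
eef_pos: [0.507, 0.0519, 0.1973]
tcp_rot: [0.726, 0.688, -0.001, -0.001]
contact_force: [0.2, -2.3, -0.3]
opening: 0.3
finger_force: 31.7
```

>>> move_arm:
  moves:
    - [0,[-0.015,-0.027,0],[0,0,-0.033]]
    - [0,[-0.012,-0.018,0],[0,0,-0.034]]
    - [0,[-0.008,-0.01,0],[0,0,-0.034]]
    - [0,[0,0,0],[0,0,0]]
    - [0,[0,0,0],[0,0,0]]
    - [0,[0,0,0],[0,0,0]]
    - [0,[0,0,0],[0,0,0]]
    - [0,[0,0,0],[0,0,0]]
    - [0,[0,0,0],[0,0,0]]
    - [0,[0,0,0],[0,0,0]]

```text
time: 15.3
eef_pos: [0.4533, 0.0193, 0.1976]
tcp_rot: [0.69, 0.723, -0.0, -0.001]
contact_force: [-0.4, -0.4, -0.7]
opening: 0.302
finger_force: 31.7
```

Run:
```python
from h import *
go(.4521,.0203,.0653,1.617)
```

```text
pos [0.4533 0.0193 0.1976] yaw 1.617 shift [ 0.0009 -0.001   0.1323] turn [-0.001 -0.001  0.   ] t 15.3 open 0.302
```

Lower to about 2 mm above the floor, then in small steps.

>>> move_arm:
  moves:
    - [0,[0.001,-0.001,0.015],[0,0,0]]
    - [0,[0,0,0.025],[0,0,0]]
    - [0,[0,0,0.03],[0,0,0]]
    - [0,[0,0,0.025],[0,0,0]]
    - [0,[0,0,0.015],[0,0,0]]
    - [0,[0,0,0.01],[0,0,0]]
    - [0,[0,0,0.007],[0,0,0]]
    - [0,[0,0,0],[0,0,0]]
    - [0,[0,0,0],[0,0,0]]
    - [0,[0,0,0],[0,0,0]]

```text
time: 16.13
eef_pos: [0.4531, 0.0199, 0.0721]
tcp_rot: [0.691, 0.723, 0.001, 0.001]
contact_force: [0.4, -0.4, -0.5]
opening: 0.301
finger_force: 31.7
```

>>> move_arm:
  moves:
    - [0,[0,0,0.001],[0,0,0]]
    - [0,[0,0,0.001],[0,0,0]]
    - [0,[0,0,0.001],[0,0,0]]
    - [0,[0,0,0.001],[0,0,0]]
    - [0,[0,0,0],[0,0,0]]
    - [0,[0,0,0],[0,0,0]]
    - [0,[0,0,0],[0,0,0]]
    - [0,[0,0,0],[0,0,0]]
    - [0,[0,0,0],[0,0,0]]
    - [0,[0,0,0],[0,0,0]]

```text
time: 16.97
eef_pos: [0.4519, 0.0201, 0.0668]
tcp_rot: [0.691, 0.723, -0.0, -0.001]
contact_force: [0.0, 0.1, -0.8]
opening: 0.298
finger_force: 31.7
```

>>> move_arm:
  moves:
    - [0,[0,0,0.001],[0,0,0]]
    - [0,[0,0,0.001],[0,0,0]]
    - [0,[0,0,0],[0,0,0]]
    - [0,[0,0,0],[0,0,0]]
    - [0,[0,0,0],[0,0,0]]
    - [0,[0,0,0],[0,0,0]]
    - [0,[0,0,0],[0,0,0]]
    - [0,[0,0,0],[0,0,0]]
    - [0,[0,0,0],[0,0,0]]
    - [0,[0,0,0],[0,0,0]]

```text
time: 17.8
eef_pos: [0.4521, 0.02, 0.0653]
tcp_rot: [0.691, 0.723, -0.0, -0.0]
contact_force: [-1.4, -0.1, 5.6]
opening: 0.299
finger_force: 32.2
```

Seated at 5.6 N. Release and go to the barrel.

>>> move_arm:
  moves:
    - [0.35,[0,0,0],[0,0,0]]
    - [0.45,[0,0,0],[0,0,0]]
    - [0.6,[0,0,0],[0,0,0]]
    - [0.8,[0,0,0],[0,0,0]]
    - [1,[0,0,0],[0,0,0]]
    - [1,[0,0,-0.015],[0,0,0]]
    - [1,[0,0,-0.03],[0,0,0]]
    - [1,[0,0,-0.035],[0,0,0]]
    - [1,[0,0,-0.03],[0,0,0]]
    - [1,[0,0,-0.02],[0,0,0]]

```text
time: 18.63
eef_pos: [0.4532, 0.0199, 0.1982]
tcp_rot: [0.691, 0.723, 0.001, 0.001]
contact_force: [0.8, 0.4, 0.2]
opening: 1.005
finger_force: 0.0
```

>>> move_arm:
  moves:
    - [1,[0.001,0.015,0],[0,0,0]]
    - [1,[0.002,0.025,0],[0,0,0]]
    - [1,[0.003,0.035,0],[0,0,0]]
    - [1,[0.003,0.038,0],[0,0,0]]
    - [1,[0.003,0.035,0],[0,0,0]]
    - [1,[0.002,0.025,0],[0,0,0.051]]
    - [1,[0.001,0.015,0],[0,0,0.051]]
    - [1,[0,0,0],[0,0,0]]
    - [1,[0,0,0],[0,0,0]]
    - [1,[0,0,0],[0,0,0]]

```text
time: 19.47
eef_pos: [0.6382, 0.0429, 0.194]
tcp_rot: [0.726, 0.687, -0.001, -0.001]
contact_force: [-0.4, 0.2, 0.4]
opening: 0.999
finger_force: 0.0
```

Run:
```python
from h import *
st=get_state(); im=read_camera("wrist"); cv2.imwrite("pics/w5.png",im[...,::-1])
go(.6391,.0436,.031,1.515,st)
print(proj("wrist",(.6391,.0436,.085),st).round(0),proj("wrist",(.6363,-.0254,.047),st).round(0))
```

```text
pos [0.6382 0.0429 0.194 ] yaw 1.516 shift [0.0007 0.0013 0.163 ] turn [-0.003 -0.     0.001] t 19.47 open 0.999
[323. 232.] [324. 297.]
```

View pics/w5.png

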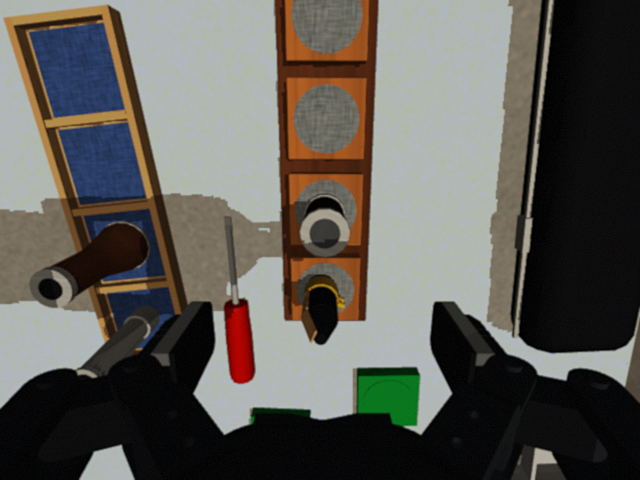

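The barrel top is at (325,232), 2 px from prediction. The bell and foot joint stand upright in their compartments, bell at (125,250) and foot joint at (140,320). Descend on the barrel.

>>> move_arm:
  moves:
    - [1,[0.0007,0.002,0.015],[0,0,0]]
    - [1,[0,0,0.025],[0,0,0]]
    - [1,[0,0,0.03],[0,0,0]]
    - [1,[0,0,0.03],[0,0,0]]
    - [1,[0,0,0.025],[0,0,0]]
    - [1,[0,0,0.02],[0,0,0]]
    - [1,[0,0,0.012],[0,0,0]]
    - [1,[0,0,0.005],[0,0,0]]
    - [1,[0,0,0],[0,0,0]]
    - [1,[0,0,0],[0,0,0]]

```text
time: 20.35
eef_pos: [0.6417, 0.0435, 0.0336]
tcp_rot: [0.727, 0.687, 0.0, 0.0]
contact_force: [-0.1, -0.0, -0.4]
opening: 1.0
finger_force: 0.0
```

>>> move_arm:
  moves:
    - [0.6,[0,0,0],[0,0,0]]
    - [0.4,[0,0,0],[0,0,0]]
    - [0.3,[0,0,0],[0,0,0]]
    - [0,[0,0,0],[0,0,0]]
    - [0,[0,0,0],[0,0,0]]
    - [0,[0,0,0],[0,0,0]]
    - [0,[0,0,0],[0,0,0]]
    - [0,[0,0,0],[0,0,0]]
    - [0,[0,0,0],[0,0,0]]
    - [0,[0,0,0],[0,0,0]]

```text
time: 21.18
eef_pos: [0.6417, 0.0435, 0.0335]
tcp_rot: [0.727, 0.687, 0.0, -0.0]
contact_force: [-0.8, 0.0, 4.6]
opening: 0.377
finger_force: 29.9
```

Run:
```python
from h import *
go(.4486,.0963,.2,1.617)
```

```text
pos [0.6417 0.0435 0.0335] yaw 1.515 shift [ 0.0419 -0.1957 -0.1665] turn [ 0.    -0.    -0.102] t 21.18 open 0.377
```

Barrel gripped. Lift and carry to the second compartment from the left.

>>> move_arm:
  moves:
    - [0,[0,0,-0.015],[0,0,0]]
    - [0,[0,0,-0.03],[0,0,0]]
    - [0,[0,0,-0.035],[0,0,0]]
    - [0,[0,0,-0.035],[0,0,0]]
    - [0,[0,0,-0.02],[0,0,0]]
    - [0,[0.003,-0.015,0],[0,0,0]]
    - [0,[0.006,-0.025,0],[0,0,0]]
    - [0,[0.007,-0.035,0],[0,0,0]]
    - [0,[0.008,-0.038,0],[0,0,0]]
    - [0,[0.007,-0.035,0],[0,0,0]]

```text
time: 22.02
eef_pos: [0.4929, 0.0831, 0.1673]
tcp_rot: [0.727, 0.687, -0.001, -0.001]
contact_force: [-0.3, 1.1, 0.5]
opening: 0.38
finger_force: 29.9
```

>>> move_arm:
  moves:
    - [0,[0.006,-0.025,0],[0,0,-0.034]]
    - [0,[0.004,-0.015,0],[0,0,-0.034]]
    - [0,[0.002,-0.008,0],[0,0,-0.034]]
    - [0,[0,0,0],[0,0,0]]
    - [0,[0,0,0],[0,0,0]]
    - [0,[0,0,0],[0,0,0]]
    - [0,[0,0,0],[0,0,0]]
    - [0,[0,0,0],[0,0,0]]
    - [0,[0,0,0],[0,0,0]]
    - [0,[0,0,0],[0,0,0]]

```text
time: 22.85
eef_pos: [0.4479, 0.0962, 0.1677]
tcp_rot: [0.691, 0.723, -0.0, -0.001]
contact_force: [-0.3, 0.2, -0.5]
opening: 0.376
finger_force: 30.0
```

Run:
```python
from h import *
go(.4486,.0963,.0205,1.617)
```

```text
pos [0.4479 0.0962 0.1677] yaw 1.616 shift [-0.      0.0009  0.1472] turn [-0.001 -0.001 -0.001] t 22.85 open 0.376
```

>>> move_arm:
  moves:
    - [0,[0,0.001,0.015],[0,0,0]]
    - [0,[0,0,0.025],[0,0,0]]
    - [0,[0,0,0.03],[0,0,0]]
    - [0,[0,0,0.03],[0,0,0]]
    - [0,[0,0,0.02],[0,0,0]]
    - [0,[0,0,0.013],[0,0,0]]
    - [0,[0,0,0.008],[0,0,0]]
    - [0,[0,0,0],[0,0,0]]
    - [0,[0,0,0],[0,0,0]]
    - [0,[0,0,0],[0,0,0]]

```text
time: 23.68
eef_pos: [0.4496, 0.0964, 0.028]
tcp_rot: [0.691, 0.723, 0.001, 0.0]
contact_force: [0.1, -0.8, -0.0]
opening: 0.377
finger_force: 30.0
```

>>> move_arm:
  moves:
    - [0,[0,0,0.001],[0,0,0]]
    - [0,[0,0,0.001],[0,0,0]]
    - [0,[0,0,0.001],[0,0,0]]
    - [0,[0,0,0.001],[0,0,0]]
    - [0,[0,0,0.001],[0,0,0]]
    - [0,[0,0,0],[0,0,0]]
    - [0,[0,0,0],[0,0,0]]
    - [0,[0,0,0],[0,0,0]]
    - [0,[0,0,0],[0,0,0]]
    - [0,[0,0,0],[0,0,0]]

```text
time: 24.52
eef_pos: [0.4485, 0.0965, 0.0219]
tcp_rot: [0.691, 0.723, -0.0, -0.001]
contact_force: [-0.5, -0.3, -0.5]
opening: 0.373
finger_force: 30.0
```

>>> move_arm:
  moves:
    - [0,[0,0,0.001],[0,0,0]]
    - [0,[0,0,0.001],[0,0,0]]
    - [0,[0,0,0],[0,0,0]]
    - [0,[0,0,0],[0,0,0]]
    - [0,[0,0,0],[0,0,0]]
    - [0,[0,0,0],[0,0,0]]
    - [0,[0,0,0],[0,0,0]]
    - [0,[0,0,0],[0,0,0]]
    - [0,[0,0,0],[0,0,0]]
    - [0,[0,0,0],[0,0,0]]

```text
time: 25.35
eef_pos: [0.4487, 0.0965, 0.0205]
tcp_rot: [0.691, 0.723, -0.0, -0.001]
contact_force: [-1.9, -0.5, 5.3]
opening: 0.377
finger_force: 30.3
```

Seated at 5.3 N. Release and go to the mouthpiece.

>>> move_arm:
  moves:
    - [0.43,[0,0,0],[0,0,0]]
    - [0.5,[0,0,0],[0,0,0]]
    - [0.7,[0,0,0],[0,0,0]]
    - [1,[0,0,0],[0,0,0]]
    - [1,[0,0,-0.01],[0,0,0]]
    - [1,[0,0,-0.025],[0,0,0]]
    - [1,[0,0,-0.035],[0,0,0]]
    - [1,[0,0,-0.04],[0,0,0]]
    - [1,[0,0,-0.035],[0,0,0]]
    - [1,[0,0,-0.025],[0,0,0]]

```text
time: 26.18
eef_pos: [0.4498, 0.0964, 0.1944]
tcp_rot: [0.691, 0.723, 0.002, 0.001]
contact_force: [0.9, 0.3, 0.9]
opening: 0.998
finger_force: 0.0
```

>>> move_arm:
  moves:
    - [1,[-0.01,0.015,0],[0,0,0]]
    - [1,[-0.018,0.025,0],[0,0,0]]
    - [1,[-0.023,0.032,0],[0,0,0]]
    - [1,[-0.023,0.032,0],[0,0,0]]
    - [1,[-0.023,0.032,0],[0,0,0]]
    - [1,[-0.02,0.028,0],[0,0,0.051]]
    - [1,[-0.014,0.018,0],[0,0,0.051]]
    - [1,[0,0,0],[0,0,0]]
    - [1,[0,0,0],[0,0,0]]
    - [1,[0,0,0],[0,0,0]]

```text
time: 27.02
eef_pos: [0.635, -0.0266, 0.1896]
tcp_rot: [0.726, 0.687, -0.0, -0.001]
contact_force: [-0.2, -0.1, 0.7]
opening: 0.994
finger_force: 0.0
```

Run:
```python
from h import *
st=get_state(); im=read_camera("wrist"); cv2.imwrite("pics/w6.png",im[...,::-1])
go(.6363,-.0254,.047,1.515,st)
for z in(.019,.047,.081,.109): print(z,proj("wrist",(.6363,-.0254,z),st).round(0))
```

```text
pos [ 0.635  -0.0266  0.1896] yaw 1.515 shift [0.0011 0.0015 0.1426] turn [-0.002 -0.001  0.   ] t 27.02 open 0.994
0.019 [324. 212.]
0.047 [324. 220.]
0.081 [324. 231.]
0.109 [324. 243.]
```

View pics/w6.png

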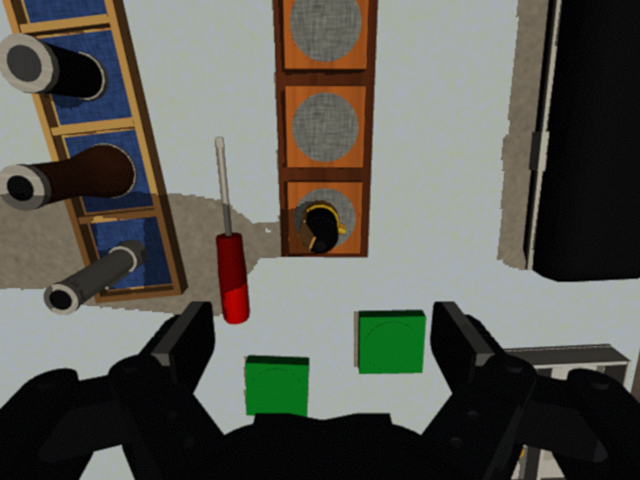

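The mouthpiece is at about (321,225), with the other three upright in the tray. An enlarged crop will fix its axis.

Run:
```python
import cv2
im=cv2.imread("pics/w6.png")[175:265,270:380]
cv2.imwrite("pics/w6c.png",cv2.resize(cv2.convertScaleAbs(im,alpha=1.8,beta=20),None,fx=6,fy=6,interpolation=cv2.INTER_CUBIC))
```

```text
(no output)
```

View pics/w6c.png

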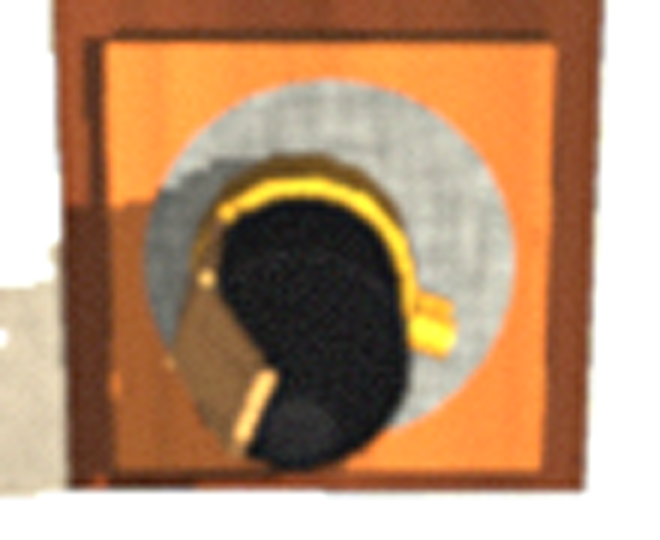

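Ligature centre in the crop is (305,283), image (321,222): the axis lies at about (0.634,-0.027). The screws point to the right and 20° down, with the reed opposite. I'll turn 0.38 rad so the pads close squarely on the reed side, then descend above the ligature.

>>> move_arm:
  moves:
    - [1,[0,-0.001,0],[0,0,0.095]]
    - [1,[0,0,0.01],[0,0,0.095]]
    - [1,[0,0,0.02],[0,0,0.095]]
    - [1,[0,0,0.025],[0,0,0.095]]
    - [1,[0,0,0.025],[0,0,0]]
    - [1,[0,0,0.025],[0,0,0]]
    - [1,[0,0,0.015],[0,0,0]]
    - [1,[0,0,0.01],[0,0,0]]
    - [1,[0,0,0],[0,0,0]]
    - [1,[0,0,0],[0,0,0]]

```text
time: 27.9
eef_pos: [0.6344, -0.0263, 0.06]
tcp_rot: [0.843, 0.538, -0.0, -0.0]
contact_force: [1.4, -0.3, 0.4]
opening: 0.996
finger_force: 0.0
```

Run:
```python
from h import *
go(.6343,-.0267,.049,1.135)
```

```text
pos [ 0.6344 -0.0263  0.06  ] yaw 1.136 shift [-0.0004  0.0001  0.011 ] turn [-0.001 -0.     0.001] t 27.9 open 0.996
```

>>> move_arm:
  moves:
    - [1,[0,0,0.005],[0,0,0]]
    - [1,[0,0,0.005],[0,0,0]]
    - [1,[0,0,0],[0,0,0]]
    - [0.6,[0,0,0],[0,0,0]]
    - [0.4,[0,0,0],[0,0,0]]
    - [0,[0,0,0],[0,0,0]]
    - [0,[0,0,0],[0,0,0]]
    - [0,[0,0,0],[0,0,0]]
    - [0,[0,0,0],[0,0,0]]
    - [0,[0,0,0],[0,0,0]]

```text
time: 28.73
eef_pos: [0.6347, -0.0269, 0.0498]
tcp_rot: [0.843, 0.537, -0.0, -0.0]
contact_force: [-0.5, 0.9, 0.3]
opening: 0.307
finger_force: 31.1
```

>>> move_arm:
  moves:
    - [0,[0,0,0],[0,0,0]]
    - [0,[0,0,0],[0,0,0]]
    - [0,[0,0,0],[0,0,0]]
    - [0,[0,0,0],[0,0,0]]
    - [0,[0,0,0],[0,0,0]]
    - [0,[0,0,0],[0,0,0]]
    - [0,[0,0,0],[0,0,0]]
    - [0,[0,0,-0.003],[0,0,0]]
    - [0,[0,0,-0.005],[0,0,0]]
    - [0,[0,0,-0.005],[0,0,0]]

```text
time: 29.57
eef_pos: [0.6344, -0.0269, 0.0624]
tcp_rot: [0.843, 0.537, -0.001, -0.001]
contact_force: [-0.8, -0.2, -0.5]
opening: 0.304
finger_force: 31.1
```

Run:
```python
from h import *
st=get_state(); im=read_camera("wrist"); cv2.imwrite("pics/w7.png",im[...,::-1])
go(.4451,.1722,.2,1.515,st); print(st["finger_force"])
```

```text
pos [ 0.6344 -0.0269  0.0624] yaw 1.135 shift [ 0.1005 -0.2559 -0.1372] turn [-0.002 -0.    -0.38 ] t 29.57 open 0.304
31.081831439187226
```

View pics/w7.png

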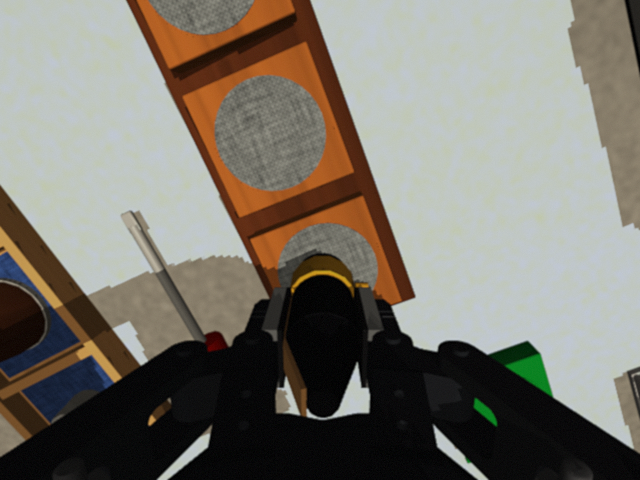

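The mouthpiece is held upright between the pads, ligature at (322,275) and tip at (322,412). Lift and carry to the left-hand end compartment.

>>> move_arm:
  moves:
    - [0,[0,0,-0.02],[0,0,0]]
    - [0,[0,0,-0.035],[0,0,0]]
    - [0,[0,0,-0.035],[0,0,0]]
    - [0,[0,0,-0.03],[0,0,0]]
    - [0,[0,0,-0.015],[0,0,0]]
    - [0,[0.006,-0.015,0],[0,0,0]]
    - [0,[0.01,-0.025,0],[0,0,0]]
    - [0,[0.0125,-0.033,0],[0,0,0]]
    - [0,[0.0125,-0.033,0],[0,0,0]]
    - [0,[0.0125,-0.033,0],[0,0,0]]

```text
time: 30.45
eef_pos: [0.5303, 0.0809, 0.1979]
tcp_rot: [0.844, 0.537, -0.0, -0.0]
contact_force: [0.1, 0.2, -0.1]
opening: 0.304
finger_force: 31.0
```

>>> move_arm:
  moves:
    - [0,[0.0125,-0.033,0],[0,0,0]]
    - [0,[0.0125,-0.033,0],[0,0,0]]
    - [0,[0.011,-0.025,0],[0,0,0]]
    - [0,[0.007,-0.016,0],[0,0,-0.08]]
    - [0,[0.004,-0.01,0],[0,0,-0.1]]
    - [0,[0,0,0],[0,0,-0.1]]
    - [0,[0,0,0],[0,0,-0.1]]
    - [0,[0,0,0],[0,0,-0.1]]
    - [0,[0,0,0],[0,0,0]]
    - [0,[0,0,0],[0,0,0]]

```text
time: 31.28
eef_pos: [0.4446, 0.1716, 0.1981]
tcp_rot: [0.692, 0.722, 0.0, -0.0]
contact_force: [0.7, 0.8, -0.5]
opening: 0.305
finger_force: 31.1
```

Run:
```python
from h import *
go(.4451,.1722,.0368,1.617)
```

```text
pos [0.4446 0.1716 0.1981] yaw 1.612 shift [0.0005 0.0006 0.1613] turn [-0.    -0.001 -0.005] t 31.28 open 0.305
```

>>> move_arm:
  moves:
    - [0,[0,0,0.015],[0,0,0]]
    - [0,[0,0,0.03],[0,0,0]]
    - [0,[0,0,0.035],[0,0,0]]
    - [0,[0,0,0.035],[0,0,0]]
    - [0,[0,0,0.02],[0,0,0]]
    - [0,[0,0,0.013],[0,0,0]]
    - [0,[0,0,0.007],[0,0,0]]
    - [0,[0,0,0],[0,0,0]]
    - [0,[0,0,0],[0,0,0]]
    - [0,[0,0,0],[0,0,0]]

```text
time: 32.12
eef_pos: [0.4457, 0.1719, 0.0442]
tcp_rot: [0.692, 0.722, 0.001, 0.0]
contact_force: [0.1, -0.6, -0.4]
opening: 0.311
finger_force: 31.0
```

>>> move_arm:
  moves:
    - [0,[0,0,0.001],[0,0,0]]
    - [0,[0,0,0.001],[0,0,0]]
    - [0,[0,0,0.001],[0,0,0]]
    - [0,[0,0,0.001],[0,0,0]]
    - [0,[0,0,0],[0,0,0]]
    - [0,[0,0,0],[0,0,0]]
    - [0,[0,0,0],[0,0,0]]
    - [0,[0,0,0],[0,0,0]]
    - [0,[0,0,0],[0,0,0]]
    - [0,[0,0,0],[0,0,0]]

```text
time: 32.95
eef_pos: [0.4444, 0.1717, 0.0389]
tcp_rot: [0.691, 0.722, -0.0, -0.001]
contact_force: [0.0, 0.5, -0.3]
opening: 0.304
finger_force: 31.0
```

>>> move_arm:
  moves:
    - [0,[0,0,0.001],[0,0,0]]
    - [0,[0,0,0.001],[0,0,0]]
    - [0,[0,0,0.0005],[0,0,0]]
    - [0,[0,0,0],[0,0,0]]
    - [0,[0,0,0],[0,0,0]]
    - [0,[0,0,0],[0,0,0]]
    - [0,[0,0,0],[0,0,0]]
    - [0,[0,0,0],[0,0,0]]
    - [0,[0,0,0],[0,0,0]]
    - [0,[0,0,0],[0,0,0]]

```text
time: 33.78
eef_pos: [0.4445, 0.1717, 0.0367]
tcp_rot: [0.691, 0.722, -0.0, -0.001]
contact_force: [-1.7, 0.2, 5.1]
opening: 0.306
finger_force: 31.5
```

Seated at 5.1 N. Release, rise, and look.

>>> move_arm:
  moves:
    - [0.36,[0,0,0],[0,0,0]]
    - [0.45,[0,0,0],[0,0,0]]
    - [0.7,[0,0,0],[0,0,0]]
    - [1,[0,0,0],[0,0,0]]
    - [1,[0,0,0],[0,0,0]]
    - [1,[0,0,-0.02],[0,0,0]]
    - [1,[0,0,-0.035],[0,0,0]]
    - [1,[0,0,-0.04],[0,0,0]]
    - [1,[0,0,-0.04],[0,0,0]]
    - [1,[0,0,-0.03],[0,0,0]]

```text
time: 34.62
eef_pos: [0.4454, 0.1718, 0.2049]
tcp_rot: [0.691, 0.723, 0.001, 0.001]
contact_force: [0.8, -0.4, -0.5]
opening: 1.002
finger_force: 0.0
```

>>> move_arm:
  moves:
    - [1,[0,0.02,0],[0,0,0]]
    - [1,[0.01,0.03,0],[0,0,0]]
    - [1,[0.01,0.03,0],[0,0,0]]
    - [1,[0.02,0.03,0],[0,0,0]]
    - [1,[0.02,0.02,0],[0,0,0]]
    - [1,[0.02,0,0],[0,0,0]]
    - [1,[0.01,0,0],[0,0,0]]
    - [1,[0,0,0],[0,0,0]]
    - [1,[0,0,0],[0,0,0]]
    - [1,[0,0,0],[0,0,0]]

```text
time: 35.45
eef_pos: [0.57, 0.2665, 0.2012]
tcp_rot: [0.691, 0.722, -0.001, -0.0]
contact_force: [-0.5, -0.5, 0.4]
opening: 0.998
finger_force: 0.0
```

Run:
```python
from h import *
im=read_camera("scene")[150:330,200:440,::-1]; cv2.imwrite("pics/end.png",cv2.resize(cv2.convertScaleAbs(im,alpha=1.5),None,fx=3.3,fy=3.3))
```

```text
(no output)
```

View pics/end.png

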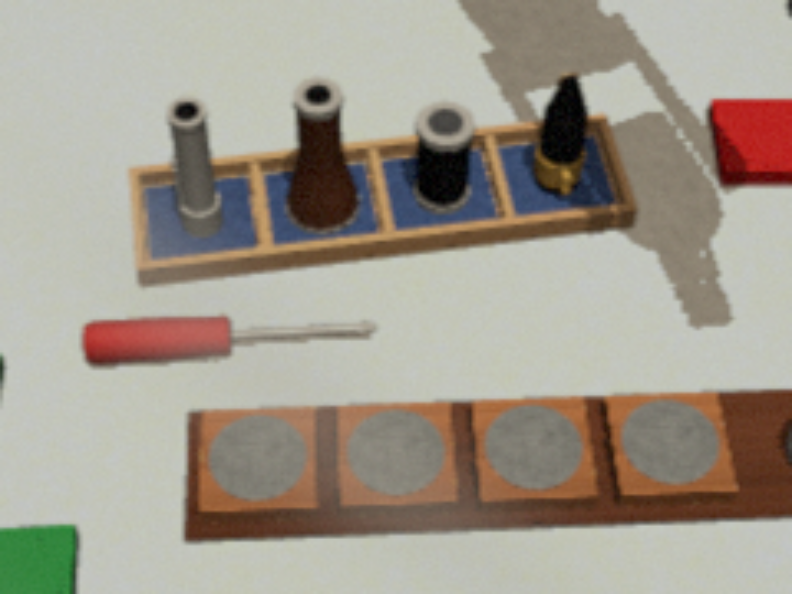

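All four stand upright in their compartments. The scene camera faces the robot, so the picture's left is the robot's right: foot joint (195,165), bell (320,155), barrel (443,155), mouthpiece (563,135).

```bash
python3 -c "
from plant import *
print(sign_off())"
```

```text
the job is handed in; nothing more can be done
None
```

The job is handed in at about 35 s: all four parts stand upright in the tray in reverse order, from the robot's left mouthpiece, barrel, bell, foot joint.

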